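# Put the stray goods back in the counter caddy

### The arm

A 6-joint arm with a two-finger parallel gripper is mounted at the origin on the work surface. World frame = base frame: x ahead of the robot, y to its left, z up, the work surface at z = 0. Lengths are in mm, angles in rad, forces in N, time in s.
With the tool pointing down it reaches from about 350 to 975 mm from the base axis. Payload 7.1 kg.
Tool frame: the origin (TCP) lies at the centre of the arm's flange, where the gripper is bolted on; the fingertips stand 182 mm ahead of it and the grasp point (between the pads) lies 163 mm ahead of it; z points along the fingers, y is the line along which they close (so a half turn about z gives the same grasp; the last joint's range is limited). The gripper opens to 88 mm and grips with 3 to 60 N. Pads are 20 mm wide; open, the fingers measure 115 mm over their backs; the gripper's body (75 mm by 178 mm) begins 61 mm behind the grasp point.
Start: joints at [1.215, 0.423, 1.63, -0, 1.089, -0.019], TCP at [206.511, 589.881, 404.675] pointing down, gripper open.
Joint ranges: [-3, 3], [-0.9, 2.11], [0.09, 2.58], [-1.31, 4.45], [0.11, 2.69], [-2.54, 2.54]. Speed limits (rad/s): [2.39, 2.39, 3.01, 3.14, 3.14, 3.14].

### API

Orientations are given as a rotation vector (axis times angle).
In Python, from workcell import readout, get_image, ctrl gives the robot as it stands.
- The arm moves only by the tool step_arm, never from a script. Its argument "targets" is a list that holds one entry, the list of rows, each a list of 7 numbers: the shift along the world's x, y, z as a fraction of full scale, then the turn, a rotation vector about the world's x, y, z as a fraction of full scale, then the opening, from 0 (shut) to 1 (fully open). In form: [[[dx, dy, dz, wx, wy, wz, claw], ...]]. A call has exactly 5 rows; each row shifts and turns the commanded pose from where the row before left it; what a row does not reach is not made up. Full scale, the value 1, is 0.05 m for a shift and 4 degrees for a turn. A row lasts 1/8 s, in which the tool goes at most 62.5 mm and 10.7 degrees, less where a joint would pass 70% of its speed; a pose out of reach is approached as far as the arm can. A call with a number of a shift or a turn outside -1 to 1 is refused whole. A call with a gripper value outside its range is refused whole. The fingers move at their own pace and stop on an object; the grip force is fixed at half the most. Time passes only in rows, so rows that do not move let the fingers close, or fill a call up. It gives the time, the measured TCP pose, the force, the opening and the grip force at its end, in the units of the state.
- readout.get_obs(): the state, without advancing time (a new reading comes with each control period).
- get_image(name): name is "side" or "top"; returns a dict with "pixels" (480x640x3 uint8, red, green, blue), "intrinsics" (3x3 intrinsics, pixels), "k1" (the pictures are not rectified: a ray, as slopes to the right and down, at radius r is drawn at 1 + k1 r^2 times it, then the intrinsics apply), "extrinsics" (4x4, takes a point from world to camera coordinates). Camera axes: x right, y down, z forward; pixel columns grow to the right and rows downward; lengths in mm; the calibration is good to about 2 mm. A picture is of the moment at which its call begins. There is no depth.
- ctrl.close_job(): hands the job in; it is judged then, once.
The state is a dict: "t": time; "qpos": joint angles; "qvel": joint speeds; "joint_torque": joint torques, N m; "ee_pos": TCP position; "orientation": TCP orientation; "ft_force": force on the tool from outside, world axes, zero at the start; "moment": the same for the moment, N m; "width": finger opening in mm; "grasp_force": force on a finger pad.
Only numpy, scipy, OpenCV 4.12 (cv2) and the standard library are available. Lean on these libraries where they do the work, as an engineer would, in place of code of your own. Each camera call takes 0.05 s, during which the arm holds its last target. There are 200 camera calls.

### The job

Clear the stray stock off the grey counter mat into the four-bay caddy: stand the yellow-capped bottle, the red carton, the green-lidded jar and the blue carton upright on the floor of the bay of their own colour, one in each, setting each down rather than dropping it. The black-capped bottle and the white-lidded jar look alike but are sold: leave them standing where they are.

Things in the scene. Friction and masses are not known exactly. Their poses are not given: they have to be found in the camera images.
- bottle_yellow_center (a point): small amber glass bottle, standing: body 34 mm in diameter up to 46 mm, shoulder, then a yellow cap 24 mm in diameter from 56 to 74 mm (total height 74 mm); yellow label round the body, about 120 g. Point: its centre, 37 mm above its base. Starts on the grey mat (3 mm thick) among the other goods, neighbours 80 to 125 mm from centre to centre
- carton_red_center (a point): upright retail carton, 50 mm (its x) by 36 mm (its y) by 64 mm tall (z), all red with white panels on its four sides and a thin white line across its top, about 90 g. Point: its centre, half-way up (32 mm above its base). Its x points within 0.6 rad of world x. Starts on the grey mat (3 mm thick) among the other goods, neighbours 80 to 125 mm from centre to centre
- jar_green_center (a point): squat white balm jar, standing: 42 mm in diameter, green lid 44 mm in diameter from 36 mm to its top at 52 mm, green band round the body, about 100 g. Point: its centre, 26 mm above its base. Starts on the grey mat (3 mm thick) among the other goods, neighbours 80 to 125 mm from centre to centre
- carton_blue_center (a point): upright retail carton, 50 mm (its x) by 36 mm (its y) by 70 mm tall (z), all blue with white panels on its four sides and a thin white line across its top, about 90 g. Point: its centre, half-way up (35 mm above its base). Its x points within 0.6 rad of world x. Starts on the grey mat (3 mm thick) among the other goods, neighbours 80 to 125 mm from centre to centre
- bottle_black_center (a point): small amber glass bottle, standing: body 34 mm in diameter up to 46 mm, shoulder, then a black cap 24 mm in diameter from 56 to 74 mm (total height 74 mm); white label round the body, about 120 g. Point: its centre, 37 mm above its base. Look-alike, stays where it stands on the grey mat
- jar_white_center (a point): squat white balm jar, standing: 42 mm in diameter, white lid 44 mm in diameter from 36 mm to its top at 52 mm, white band round the body, about 100 g. Point: its centre, 26 mm above its base. Look-alike, stays where it stands on the grey mat
- bay_yellow_floor (a point): Yellow square bay (open-topped plastic liner) of the white counter caddy, fixed. Inside 78 by 78 mm, walls 4 mm thick that rise 10 mm above the bay floor. Point: centre of the bay floor (11 mm above the counter); its x and y run along the bay's walls, z up. The four bays form a 2 x 2 square, 90 mm between centres, inside a white rim 186 mm square as high as the bays' walls; which colour is in which corner varies, and the caddy may be turned up to 0.5 rad
- bay_red_floor (a point): Red square bay (open-topped plastic liner) of the white counter caddy, fixed. Inside 78 by 78 mm, walls 4 mm thick that rise 10 mm above the bay floor. Point: centre of the bay floor (11 mm above the counter); its x and y run along the bay's walls, z up. The four bays form a 2 x 2 square, 90 mm between centres, inside a white rim 186 mm square as high as the bays' walls; which colour is in which corner varies, and the caddy may be turned up to 0.5 rad
- bay_green_floor (a point): Green square bay (open-topped plastic liner) of the white counter caddy, fixed. Inside 78 by 78 mm, walls 4 mm thick that rise 10 mm above the bay floor. Point: centre of the bay floor (11 mm above the counter); its x and y run along the bay's walls, z up. The four bays form a 2 x 2 square, 90 mm between centres, inside a white rim 186 mm square as high as the bays' walls; which colour is in which corner varies, and the caddy may be turned up to 0.5 rad
- bay_blue_floor (a point): Blue square bay (open-topped plastic liner) of the white counter caddy, fixed. Inside 78 by 78 mm, walls 4 mm thick that rise 10 mm above the bay floor. Point: centre of the bay floor (11 mm above the counter); its x and y run along the bay's walls, z up. The four bays form a 2 x 2 square, 90 mm between centres, inside a white rim 186 mm square as high as the bays' walls; which colour is in which corner varies, and the caddy may be turned up to 0.5 rad

How it is judged (in metres and radians):
At the end, for the whole second after the job is handed in: The yellow-capped bottle, red carton, green-lidded jar and blue carton each stand upright (within 0.12 rad) on the floor of the bay of their own colour (centre within 32 mm of the bay's centre sideways, which is anywhere inside its walls, and base within 6 mm of its floor), released and at rest (horizontal distance between bottle_yellow_center and bay_yellow_floor below 0.032 m and z of bottle_yellow_center in the frame of bay_yellow_floor between 0.031 and 0.043 m and angle between each of bottle_yellow_center, carton_red_center, jar_green_center, carton_blue_center's own z axis and vertical below 0.12 rad and linear speed of each of bottle_yellow, carton_red, jar_green, carton_blue below 0.02 m/s and angular speed of each of bottle_yellow, carton_red, jar_green, carton_blue below 0.2 rad/s and horizontal distance between carton_red_center and bay_red_floor below 0.032 m and z of carton_red_center in the frame of bay_red_floor between 0.026 and 0.038 m and horizontal distance between jar_green_center and bay_green_floor below 0.032 m and z of jar_green_center in the frame of bay_green_floor between 0.02 and 0.032 m and horizontal distance between carton_blue_center and bay_blue_floor below 0.032 m and z of carton_blue_center in the frame of bay_blue_floor between 0.029 and 0.041 m); the robot touches nothing.
It fails at once if a thing is dropped: out of the fingers with its base more than 40 mm above the bay floors ((height (world z) of bottle_yellow_center above 0.088 m and contact force between the fingers and bottle_yellow below 0.01 N) or (height (world z) of carton_red_center above 0.083 m and contact force between the fingers and carton_red below 0.01 N) or (height (world z) of jar_green_center above 0.077 m and contact force between the fingers and jar_green below 0.01 N) or (height (world z) of carton_blue_center above 0.086 m and contact force between the fingers and carton_blue below 0.01 N)).
It fails at once if the bottle black look-alike is moved by more than 20 mm or tipped over (distance of bottle_black_center from where it was at the start of the episode above 0.02 m or angle between bottle_black_center's own z axis and vertical above 0.5 rad).
It fails at once if the jar white look-alike is moved by more than 20 mm or tipped over (distance of jar_white_center from where it was at the start of the episode above 0.02 m or angle between jar_white_center's own z axis and vertical above 0.5 rad).
It also fails if it takes over 120 s, if anything falls off the work surface, if the arm or the gripper's body presses on something with over 40 N, if the wrist force passes 120 N, or if a joint passes its speed limit or range.

## Working session

There is one attempt and no reset: what is moved stays moved. The work goes in short steps, Python scripts to look and compute and a tool call to move; the robot and the scene stay as the last step left them, time stands still between calls to the robot, and variables do not carry over. Pictures are saved under pics/ and viewed, at most 14 in all, crops included, and the job is handed in when it is done.

Besides the shell and the picture viewer there is one more tool, called as name(argument=value, ...), one argument or row to a line, values as JSON. step_arm: Moves the arm, as the interface text tells. Shift numbers are shares of 0.05 m and turn numbers shares of 4 degrees, none past 1 either way. Its arguments: {"type":"object","properties":{"targets":{"type":"array"}},"required":["targets"]}

```bash
mkdir -p pics; python3 - <<'E'
from workcell import readout,get_image
import cv2,numpy as np
o=readout.get_obs();print({k:np.round(v,3) for k,v in o.items()})
for n in("top","side"):
    i=get_image(n);cv2.imwrite(f"pics/{n}0.png",i["pixels"][:,:,::-1]);print(n,i["intrinsics"],i["k1"],np.round(i["extrinsics"],3))
E
```

```text
{'t': np.float64(0.0), 'qpos': array([ 1.215,  0.424,  1.631, -0.   ,  1.089, -0.019]), 'qvel': array([-0.   , -0.001,  0.   ,  0.001, -0.001,  0.001]), 'joint_torque': array([ 4.0000e-03, -5.4463e+01, -2.7366e+01,  6.5000e-02,  2.3000e-02,
       -0.0000e+00]), 'ee_pos': array([206.422, 589.621, 403.906]), 'orientation': array([-5.270e-01, -3.097e+00,  2.000e-03]), 'ft_force': array([-0.223, -0.494, -0.525]), 'moment': array([ 0.03 , -0.004, -0.014]), 'grasp_force': np.float64(0.0), 'width': np.float64(87.871)}
top [[556.91513688   0.         317.29301517]
 [  0.         556.91513688 244.82154501]
 [  0.           0.           1.        ]] -0.03145954342224237 [[-2.00000e-02 -1.00000e+00  6.00000e-03  9.03700e+00]
 [-9.85000e-01  1.80000e-02 -1.73000e-01  5.15966e+02]
 [ 1.72000e-01 -9.00000e-03 -9.85000e-01  9.90102e+02]
 [ 0.00000e+00  0.00000e+00  0.00000e+00  1.00000e+00]]
side [[472.01426072   0.         313.97191651]
 [  0.         472.01426072 240.62189826]
 [  0.           0.           1.        ]] -0.1188627977258344 [[ 7.91000e-01 -6.12000e-01 -1.80000e-02 -3.87983e+02]
 [-3.90000e-01 -4.80000e-01 -7.86000e-01  2.73498e+02]
 [ 4.72000e-01  6.28000e-01 -6.18000e-01  6.65478e+02]
 [ 0.00000e+00  0.00000e+00  0.00000e+00  1.00000e+00]]
```

View pics/top0.png

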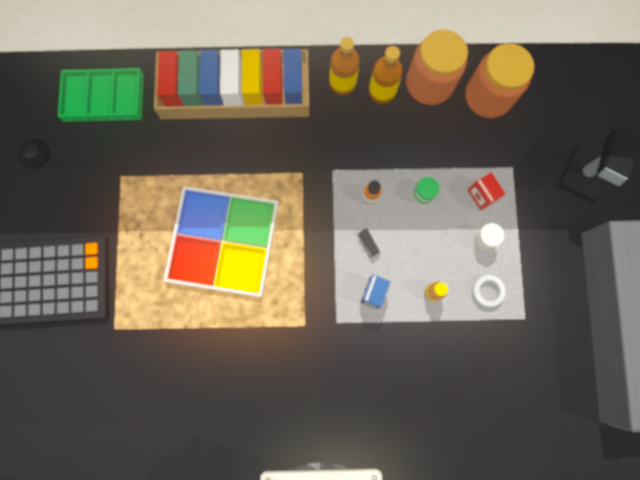

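View pics/side0.png

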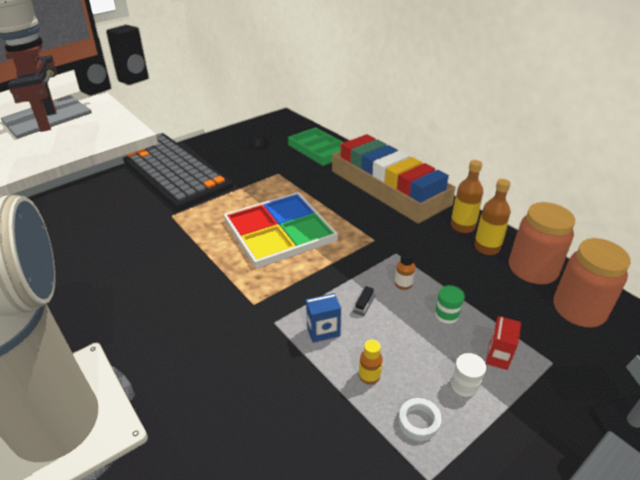

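Top view: yellow cap (439,290), blue carton (376,291), red carton (486,191), green lid (427,189), black cap (373,190), white jar (491,236). Bays: blue (204,215), green (250,222), red (194,261), yellow (241,268). The side view agrees.

```bash
cat > h.py <<'E'
import cv2,numpy as np
def ray(im,uv):
    K,k,E=im["intrinsics"],im["k1"],im["extrinsics"]
    p=(np.atleast_2d(uv).astype(float)-K[:2,2])/[K[0,0],K[1,1]]
    q=p.copy()
    for _ in range(20): q=p/(1+k*(q**2).sum(1,keepdims=True))
    d=np.c_[q,np.ones(len(q))]@E[:3,:3]
    return -E[:3,:3].T@E[:3,3],d
def plane(im,uv,z):
    c,d=ray(im,uv); return c+d*((z-c[2])/d[:,2:])
def two(a,ua,b,ub):
    c1,d1=ray(a,ua);c2,d2=ray(b,ub);s=np.linalg.lstsq(np.c_[d1[0],-d2[0]],c2-c1,rcond=None)[0]
    p,q=c1+s[0]*d1[0],c2+s[1]*d2[0];return (p+q)/2,np.linalg.norm(p-q)
HUE={"red":[(0,8),(172,180)],"yellow":[(22,36)],"green":[(45,85)],"blue":[(100,125)]}
def mask(im,col,smin=120,vmin=60):
    h=cv2.cvtColor(im["pixels"],cv2.COLOR_RGB2HSV)
    m=np.zeros(h.shape[:2],np.uint8)
    for a,b in HUE[col]: m|=cv2.inRange(h,(a,smin,vmin),(b,255,255))
    return m
def blob(m,box):
    """largest contour in box u0,v0,u1,v1 -> hull, its centroid"""
    z=np.zeros_like(m);u0,v0,u1,v1=box;z[v0:v1,u0:u1]=m[v0:v1,u0:u1]
    c=max(cv2.findContours(z,cv2.RETR_EXTERNAL,cv2.CHAIN_APPROX_NONE)[0],key=cv2.contourArea)
    h=cv2.convexHull(c);M=cv2.moments(h);return h[:,0],np.array([M["m10"],M["m01"]])/M["m00"]
E
python3 - <<'E'
from workcell import get_image
from h import *
T=get_image("top");S=get_image("side")
R=lambda x:np.round(x,1)
print("bays")
for c,b in dict(blue=(165,180,240,245),green=(215,180,285,255),red=(160,230,225,295),yellow=(205,235,275,300)).items():
    h,m=blob(mask(T,c),b); print(c,R(m),R(plane(T,m,15)[0]),[R(q[:2]) for q in plane(T,cv2.boxPoints(cv2.minAreaRect(h)),15)])
print("objects")
for c,b,z,sb in [("yellow",(420,275,455,305),68,(350,335,395,357)),("red",(460,165,515,215),35,(480,310,530,375)),("green",(405,165,445,210),47,(425,280,475,310)),("blue",(355,265,400,315),38,(295,285,350,350))]:
    h,m=blob(mask(T,c),b);hs,ms=blob(mask(S,c),sb)
    print(c,len(h),R(m),R(plane(T,m,z)[0]),R(ms),R(plane(S,ms,z)[0]),"two",two(T,[m],S,[ms]),R(cv2.minAreaRect(h)[1]),cv2.minAreaRect(h)[2])
P=T["pixels"][:,:,::-1]
A=cv2.resize(P[160:215,400:510],None,fx=7,fy=7,interpolation=cv2.INTER_CUBIC)[:295*1]
cr=[cv2.resize(P[v:v+50,u:u+50],(390,290*390//290),interpolation=cv2.INTER_CUBIC) for u,v in((461,166),(351,266))]
cv2.imwrite("pics/cr.png",np.hstack(cr))
E
```

```text
bays
blue [202.8 207.4] [598.9 219.1  15. ] [array([567.9, 261.7]), array([633.2, 253.4]), array([618.6, 171.2]), array([553.7, 180.4])]
green [249.5 217. ] [578.1 128.7  15. ] [array([550. , 170.1]), array([614.4, 162.4]), array([602.6,  85.1]), array([538.4,  93.6])]
red [193.5 259.7] [496.9 235.1  15. ] [array([463.2, 283.8]), array([547.2, 272.1]), array([531.1, 186.2]), array([447.5, 199.1])]
yellow [239.7 266.6] [481.9 147.2  15. ] [array([447.5, 197.2]), array([533.5, 183.9]), array([517.2,  97. ]), array([431.6, 111.4])]
objects
yellow 15 [440.3 289. ] [ 427.4 -220.    68. ] [371.6 348.4] [ 429.3 -219.7   68. ] two (array([ 427.87998104, -220.12706667,   69.23940268]), np.float64(1.4220359298720786)) [13.4 13.4] 26.56505012512207
red 18 [486.  190.5] [ 617.5 -326.6   35. ] [503.6 341.9] [ 620.5 -326.5   35. ] two (array([ 617.7105877 , -326.67015749,   36.99329576]), np.float64(1.9043547186006773)) [26.6 29.3] 57.2647705078125
green 17 [427.4 188. ] [ 621.1 -211.4   47. ] [451.1 296.2] [ 624.6 -212.    47. ] two (array([ 621.87038118, -212.10587756,   48.36311185]), np.float64(2.8162237061147084)) [20. 21.] 90.0
blue 13 [378.3 291.6] [ 427.4 -111.8   38. ] [323.5 318.3] [ 428.4 -107.3   38. ] two (array([ 426.40907706, -110.8857719 ,   42.61117052]), np.float64(1.417745270094205)) [12.3 25.6] 18.434947967529297
```

View pics/cr.png

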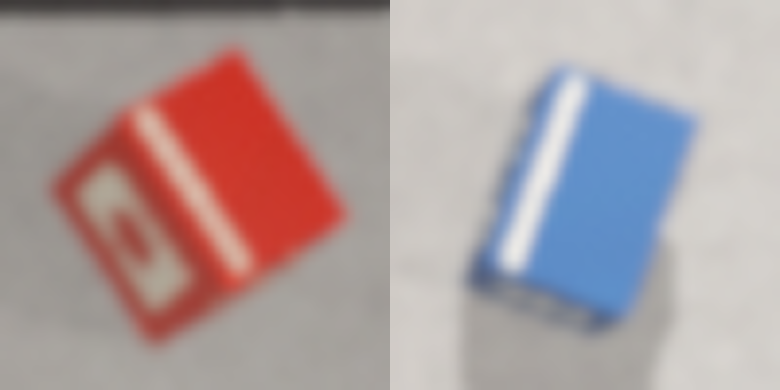

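Red carton: top-face long edge tilts about +0.57 rad (corners at crop (235,45), (345,215)). Blue: about -0.35 rad, top centre near pixel (376.8,291).

```bash
python3 - <<'E'
from workcell import get_image
from h import *
T=get_image("top")
print(plane(T,[[376.8,291]],73),plane(T,[[490.7,187.1]],67))
E
```

```text
[[ 425.56057529 -104.99592719   73.        ]] [[ 615.25158334 -325.4857896    67.        ]]
```

step_arm(
  targets=[
    [[1,-0.8,0,0,0,0,1],[1,-1,0,0,0,0,1],[1,-1,0,0,0,0,1],[1,-1,0,0,0,0,1],[0.4,-1,0,0,0,0,1]],
  ],
)

```text
t: 0.88
ee_pos: [409.8, 366.8, 404.8]
orientation: [0.528, 3.096, 0.001]
ft_force: [1.1, -0.2, 1.1]
width: 87.7
grasp_force: 0.0
```

step_arm(
  targets=[
    [[0,-1,-0.2,0,0,0,1],[0,-1,-0.2,0,0,0,1],[0,-1,-0.2,0,0,0,1],[0,-1,-0.2,0,0,0,1],[0,-1,-0.2,0,0,0,1]],
  ],
)

```text
t: 1.5
ee_pos: [407.7, 116.8, 354.6]
orientation: [0.526, 3.097, 0.0]
ft_force: [0.9, 0.2, -0.2]
width: 87.5
grasp_force: 0.0
```

step_arm(
  targets=[
    [[0,-1,-0.25,0,0,0,0.8],[0,-1,-0.25,0,0,0,0.8],[0,-1,-0.25,0,0,0,0.8],[0,-1,-0.25,0,0,0,0.8],[0,-0.15,0,0,0,0,0.8]],
  ],
)

```text
t: 2.12
ee_pos: [407.6, -91.5, 304.1]
orientation: [-0.533, -3.095, 0.0]
ft_force: [-0.1, 0.8, -0.8]
width: 70.2
grasp_force: 0.0
```

step_arm(
  targets=[
    [[0,0,0,0,0,0,0.8],[0,0,-0.5,0,0,0,0.8],[0,0,-0.5,0,0,0,0.8],[0,0,-0.5,0,0,0,0.8],[0,0,-0.5,0,0,0,0.8]],
  ],
)

```text
t: 2.75
ee_pos: [408.3, -87.8, 204.4]
orientation: [0.523, 3.097, 0.0]
ft_force: [-0.3, -0.6, -0.4]
width: 70.3
grasp_force: 0.0
```

step_arm(
  targets=[
    [[0,0,0,0,0,0,0.8],[0,0,0,0,0,0,0.3],[0,0,0,0,0,0,0.1],[0,0,0,0,0,0,0],[0,0,0,0,0,0,0]],
  ],
)

```text
t: 3.38
ee_pos: [408.0, -89.3, 205.2]
orientation: [0.527, 3.096, -0.0]
ft_force: [-1.1, 1.5, 8.1]
width: 36.6
grasp_force: 29.6
```

step_arm(
  targets=[
    [[0,0,0,0,0,0,0],[0,0,0,0,0,0,0],[0,0,0,0,0,0,0],[0,0,0,0,0,0,0],[0,0,0,0,0,0,0]],
  ],
)

```text
t: 4.0
ee_pos: [408.0, -89.3, 205.2]
orientation: [0.527, 3.096, -0.0]
ft_force: [-0.2, 0.4, 8.0]
width: 36.5
grasp_force: 29.6
```

First row of the first move fell short, so the grip is off-centre along the carton; regrip 22 mm further on.

step_arm(
  targets=[
    [[0,0,0,0,0,0,0.6],[0,0,0,0,0,0,0.6],[0.22,-0.08,0,0,0,0,0.6],[0.22,-0.08,0,0,0,0,0.6],[0,0,0,0,0,0,0.6]],
  ],
)

```text
t: 4.62
ee_pos: [431.3, -97.7, 204.7]
orientation: [0.527, 3.095, -0.0]
ft_force: [-0.1, 0.8, 1.5]
width: 52.8
grasp_force: 0.0
```

```bash
python3 - <<'E'
from workcell import get_image
import cv2
P=get_image("side")["pixels"][230:430,240:440,::-1]
cv2.imwrite("pics/b1.png",cv2.resize(P,(600,600),interpolation=cv2.INTER_CUBIC))
E
```

```text
(no output)
```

View pics/b1.png

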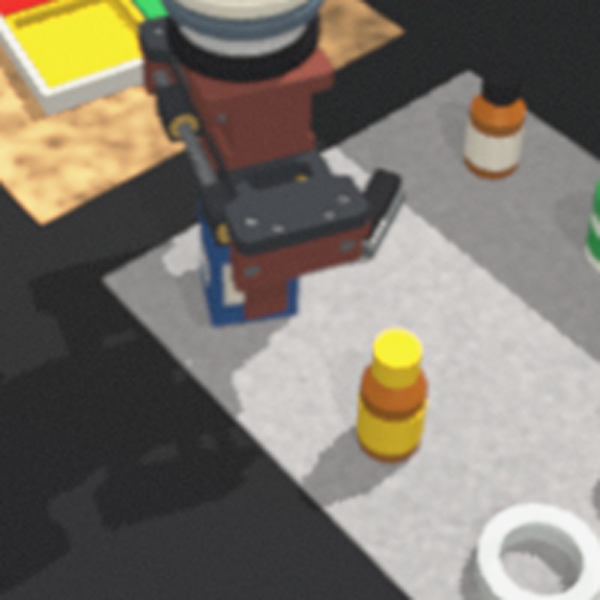

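Carton is upright between the fingers, the near finger at its middle (crop (265,290)). Grip and carry.

step_arm(
  targets=[
    [[0,0,0,0,0,0,0.2],[0,0,0,0,0,0,0],[0,0,0,0,0,0,0],[0,0,0,0,0,0,0],[0,0,0.2,0,0,0,0]],
  ],
)

```text
t: 5.3
ee_pos: [429.6, -97.1, 214.6]
orientation: [-0.526, -3.096, -0.0]
ft_force: [0.4, 1.0, -0.6]
width: 38.4
grasp_force: 27.8
```

step_arm(
  targets=[
    [[0,0,0.4,0,0,0,0],[0,0,0.6,0,0,0,0],[0,0,0.6,0,0,0,0],[0.2,0.4,0.4,0,0,0,0],[0.4,0.8,0.2,0,0,0,0]],
  ],
)

```text
t: 5.92
ee_pos: [460.0, -37.3, 326.6]
orientation: [0.53, 3.094, -0.0]
ft_force: [-0.2, 0.3, -1.3]
width: 38.4
grasp_force: 27.8
```

step_arm(
  targets=[
    [[0.4,0.8,0,0,0,0,0],[0.4,0.8,0,0,0,0,0],[0.4,0.8,0,0,0,0,0],[0.4,0.8,0,0,0,0,0],[0.4,0.8,0,0,0,0,0]],
  ],
)

```text
t: 6.55
ee_pos: [560.2, 164.2, 325.4]
orientation: [0.526, 3.097, 0.0]
ft_force: [0.1, -0.1, -0.5]
width: 38.2
grasp_force: 27.8
```

step_arm(
  targets=[
    [[0.3,0.6,0,0,0,0,0],[0.2,0.4,0,0,0,0,0],[0,0.1,0,0,0,0,0],[0,0,0,0,0,0,0],[0,0,0,0,0,0,0]],
  ],
)

```text
t: 7.18
ee_pos: [584.5, 216.8, 324.7]
orientation: [-0.528, -3.096, 0.001]
ft_force: [0.8, 0.5, -0.3]
width: 38.4
grasp_force: 27.8
```

```bash
python3 - <<'E'
from workcell import get_image
import cv2,numpy as np
a=get_image("side")["pixels"][120:290,180:380,::-1];b=get_image("top")["pixels"][160:330,140:340,::-1]
cv2.imwrite("pics/b2.png",cv2.resize(np.hstack([a,b]),(800,340),interpolation=cv2.INTER_CUBIC))
E
```

```text
(no output)
```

View pics/b2.png

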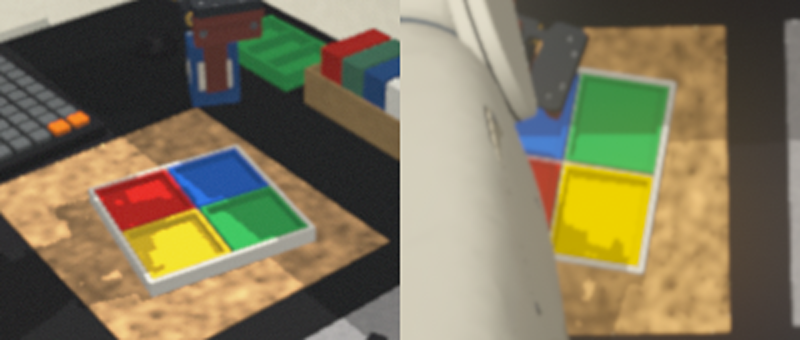

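The blue carton hangs upright (crop centre (213,70)), base middle near side pixel (286,171); blue bay centre in the side view about (291,209).

```bash
python3 - <<'E'
from workcell import get_image
from h import *
S=get_image("side")
h,m=blob(mask(S,"blue",100,40),(265,130,305,176));print(m,plane(S,[[m[0],m[1]]],123+35),plane(S,[[286,171]],123))
for n,p in dict(blue=(291,209),green=(308.5,229),red=(249,219),yellow=(264,242)).items(): print(n,plane(S,[p],11))
E
```

```text
[285.73448344 155.32024589] [[580.79818926 207.36985427 158.        ]] [[577.58986214 205.04145592 123.        ]]
blue [[594.51869173 219.7113232   11.        ]]
green [[579.40437567 133.6582183   11.        ]]
red [[498.95548176 247.15299366  11.        ]]
yellow [[479.9297507  156.24009001  11.        ]]
```

step_arm(
  targets=[
    [[0.1,0.15,-0.4,0,0,0,0],[0,0,-0.6,0,0,0,0],[0,0,-0.5,0,0,0,0],[0,0,-0.3,0,0,0,0],[0,0,-0.2,0,0,0,0]],
  ],
)

```text
t: 7.95
ee_pos: [589.8, 225.3, 223.3]
orientation: [-0.526, -3.096, 0.001]
ft_force: [-0.4, 0.4, -0.8]
width: 38.0
grasp_force: 27.8
```

step_arm(
  targets=[
    [[0,0,-0.12,0,0,0,0],[0,0,-0.06,0,0,0,0],[0,0,-0.03,0,0,0,0],[0,0,0,0,0,0,0],[0,0,0,0,0,0,0]],
  ],
)

```text
t: 8.57
ee_pos: [590.0, 225.3, 214.6]
orientation: [0.527, 3.097, 0.0]
ft_force: [0.2, -1.3, -1.0]
width: 38.0
grasp_force: 27.8
```

step_arm(
  targets=[
    [[0,0,-0.04,0,0,0,0],[0,0,0,0,0,0,0],[0,0,0,0,0,0,0.65],[0,0,0,0,0,0,0.65],[0,0,0,0,0,0,0.65]],
  ],
)

```text
t: 9.2
ee_pos: [589.9, 225.2, 212.1]
orientation: [-0.527, -3.097, 0.0]
ft_force: [-0.5, -0.2, -0.9]
width: 56.7
grasp_force: 0.0
```

step_arm(
  targets=[
    [[0,0,0.3,0,0,0,0.65],[0,0,0.6,0,0,0,0.65],[0,0,0.6,0,0,0,0.65],[-0.1,-0.4,0.4,0,0,0,0.65],[-0.3,-0.8,0.2,0,0,0,0.65]],
  ],
)

```text
t: 9.82
ee_pos: [570.5, 165.7, 319.8]
orientation: [0.523, 3.094, 0.003]
ft_force: [0.2, -0.7, 0.0]
width: 57.1
grasp_force: 0.0
```

step_arm(
  targets=[
    [[-0.3,-0.9,0,0,0,0,0.65],[-0.35,-0.9,0,0,0,0,0.65],[-0.35,-0.9,0,0,0,0,0.65],[-0.35,-0.9,0,0,0,0,0.65],[-0.35,-0.9,0,0,0,0,0.65]],
  ],
)

```text
t: 10.45
ee_pos: [484.3, -61.1, 318.3]
orientation: [0.526, 3.096, -0.0]
ft_force: [0.6, -0.3, -0.2]
width: 57.3
grasp_force: 0.0
```

step_arm(
  targets=[
    [[-0.35,-0.9,0,0,0,0,0.65],[-0.35,-0.9,0,0,0,0,0.65],[-0.2,-0.7,0,0,0,0,0.65],[-0.1,-0.4,0,0,0,0,0.65],[0,0,0,0,0,0,0.65]],
  ],
)

```text
t: 11.08
ee_pos: [434.7, -205.8, 318.1]
orientation: [0.53, 3.095, -0.001]
ft_force: [0.8, -0.5, -1.1]
width: 57.3
grasp_force: 0.0
```

```bash
python3 - <<'E'
from workcell import get_image
import cv2,numpy as np
a=get_image("side")["pixels"][170:290,190:350,::-1];b=get_image("top")["pixels"][170:290,150:310,::-1]
cv2.imwrite("pics/b3.png",cv2.resize(np.hstack([a,b]),(800,300),interpolation=cv2.INTER_CUBIC))
E
```

```text
(no output)
```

View pics/b3.png

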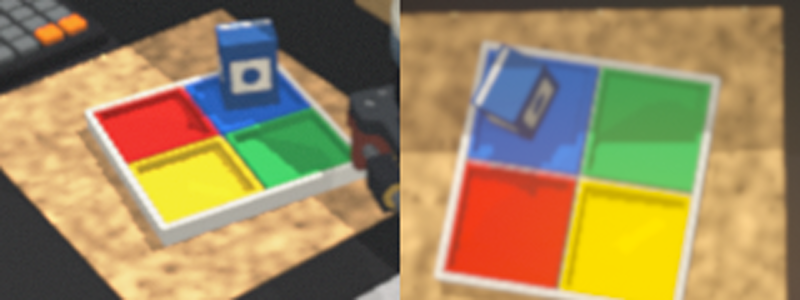

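Blue carton stands in the blue bay, somewhat toward its far-left corner (top crop (517,95) against bay centre (532,112)); I'll check its fit closer later. Now the yellow bottle.

step_arm(
  targets=[
    [[-0.14,-0.28,-0.1,0,0,0,0.65],[0,0,-0.4,0,0,0,0.65],[0,0,-0.6,0,0,0,0.65],[0,0,-0.6,0,0,0,0.65],[0,0,-0.5,0,0,0,0.65]],
  ],
)

```text
t: 11.8
ee_pos: [427.6, -218.6, 205.9]
orientation: [-0.525, -3.097, -0.0]
ft_force: [-0.1, 0.0, 0.4]
width: 57.4
grasp_force: 0.0
```

```bash
python3 - <<'E'
from workcell import get_image
import cv2,numpy as np
T=get_image("top")["pixels"][:,:,::-1];S=get_image("side")["pixels"][:,:,::-1]
f=lambda x:cv2.resize(x,(400,400),interpolation=cv2.INTER_CUBIC)
cv2.imwrite("pics/b4.png",np.hstack([f(T[175:255,160:240]),f(S[290:410,320:440])]))
E
```

```text
(no output)
```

View pics/b4.png

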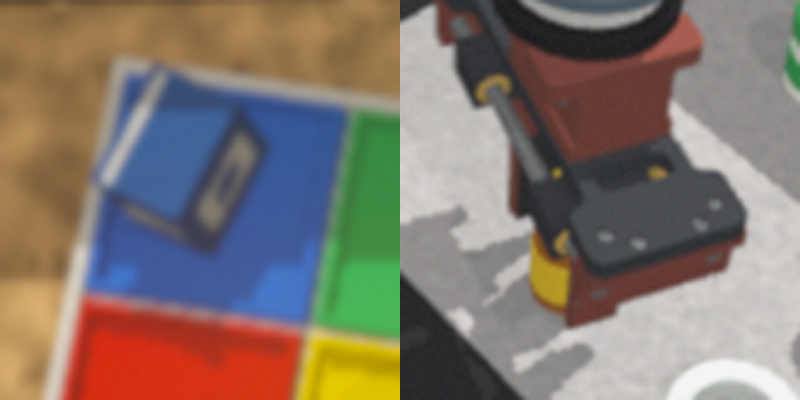

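Left crop: the blue carton's base centre (199,179) lies about 9 mm from the bay centre (217,196), clear of the walls. Right: bottle between the fingers (bottle at (550,270)). Grip it.

step_arm(
  targets=[
    [[0,0,-0.14,0,0,0,0.65],[0,0,0,0,0,0,0.4],[0,0,0,0,0,0,0.2],[0,0,0,0,0,0,0],[0,0,0,0,0,0,0]],
  ],
)

```text
t: 12.52
ee_pos: [428.1, -218.9, 200.8]
orientation: [0.526, 3.096, -0.001]
ft_force: [-0.7, 0.7, 7.8]
width: 33.4
grasp_force: 30.0
```

step_arm(
  targets=[
    [[0,0,0,0,0,0,0],[0,0,0,0,0,0,0],[0,0,0.1,0,0,0,0],[0,0,0.3,0,0,0,0],[0,0,0.4,0,0,0,0]],
  ],
)

```text
t: 13.15
ee_pos: [427.7, -218.6, 241.0]
orientation: [-0.526, -3.096, -0.0]
ft_force: [-0.2, 0.4, -0.6]
width: 33.6
grasp_force: 30.0
```

```bash
python3 - <<'E'
from workcell import get_image
import cv2,numpy as np
S=get_image("side")["pixels"][:,:,::-1]
cv2.imwrite("pics/y1.png",cv2.resize(S[250:410,300:460],(480,480),interpolation=cv2.INTER_CUBIC))
E
```

```text
(no output)
```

View pics/y1.png

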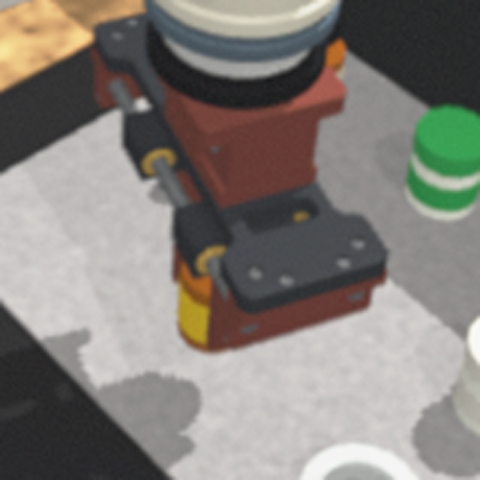

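Bottle held off the mat, upright. Carry to the yellow bay.

step_arm(
  targets=[
    [[0,0,0.6,0,0,0,0],[0,0.2,0.6,0,0,0,0],[0.1,0.5,0.4,0,0,0,0],[0.1,0.8,0,0,0,0,0],[0.15,0.9,0,0,0,0,0]],
  ],
)

```text
t: 13.82
ee_pos: [445.4, -97.9, 321.0]
orientation: [0.528, 3.095, -0.0]
ft_force: [0.2, 1.0, -1.4]
width: 33.5
grasp_force: 30.0
```

step_arm(
  targets=[
    [[0.15,0.9,0,0,0,0,0],[0.15,0.9,0,0,0,0,0],[0.15,0.9,0,0,0,0,0],[0.15,0.9,0,0,0,0,0],[0.1,0.7,0,0,0,0,0]],
  ],
)

```text
t: 14.45
ee_pos: [480.4, 118.0, 320.6]
orientation: [0.525, 3.097, 0.0]
ft_force: [1.5, 0.0, -0.8]
width: 33.5
grasp_force: 30.0
```

step_arm(
  targets=[
    [[0.03,0.4,0,0,0,0,0],[0,0.2,0,0,0,0,0],[0,0,-0.4,0,0,0,0],[0,0,-0.6,0,0,0,0],[0,0,-0.5,0,0,0,0]],
  ],
)

```text
t: 15.08
ee_pos: [481.7, 145.7, 244.6]
orientation: [0.527, 3.097, -0.0]
ft_force: [-1.2, -1.2, -0.7]
width: 33.3
grasp_force: 30.0
```

step_arm(
  targets=[
    [[0,0,-0.3,0,0,0,0],[0,0,-0.2,0,0,0,0],[0,0,-0.1,0,0,0,0],[0,0,-0.05,0,0,0,0],[0,0,0,0,0,0,0]],
  ],
)

```text
t: 15.7
ee_pos: [482.0, 146.3, 213.0]
orientation: [0.526, 3.097, 0.0]
ft_force: [-0.2, -0.3, -1.0]
width: 33.3
grasp_force: 30.0
```

step_arm(
  targets=[
    [[0,0,-0.04,0,0,0,0],[0,0,-0.02,0,0,0,0],[0,0,0,0,0,0,0],[0,0,0,0,0,0,0],[0,0,0,0,0,0,0]],
  ],
)

```text
t: 16.32
ee_pos: [481.9, 146.3, 209.7]
orientation: [0.527, 3.097, 0.0]
ft_force: [-0.7, 0.2, -0.7]
width: 33.9
grasp_force: 30.0
```

step_arm(
  targets=[
    [[0,0,-0.04,0,0,0,0],[0,0,0,0,0,0,0],[0,0,0,0,0,0,0.6],[0,0,0,0,0,0,0.6],[0,0,0,0,0,0,0.6]],
  ],
)

```text
t: 16.95
ee_pos: [481.9, 146.3, 207.5]
orientation: [-0.526, -3.097, 0.0]
ft_force: [0.5, -0.5, 0.2]
width: 52.7
grasp_force: 0.0
```

step_arm(
  targets=[
    [[0,0,0.3,0,0,0,0.6],[0,0,0.6,0,0,0,0.6],[0,0,0.7,0,0,0,0.7],[0.1,-0.3,0.5,0,0,0,0.75],[0.3,-0.7,0.1,0,0,0,0.75]],
  ],
)

```text
t: 17.58
ee_pos: [502.3, 96.6, 320.5]
orientation: [0.522, 3.094, 0.002]
ft_force: [-0.0, 0.2, 0.7]
width: 65.6
grasp_force: 0.0
```

step_arm(
  targets=[
    [[0.35,-0.9,0,0,0,0,0.75],[0.35,-0.9,0,0,0,0,0.75],[0.35,-0.9,0,0,0,0,0.75],[0.35,-0.9,0,0,0,0,0.75],[0.35,-0.9,0,0,0,0,0.75]],
  ],
)

```text
t: 18.2
ee_pos: [589.7, -130.3, 318.7]
orientation: [0.527, 3.096, 0.0]
ft_force: [1.2, -0.3, 0.1]
width: 65.9
grasp_force: 0.0
```

step_arm(
  targets=[
    [[0.35,-0.9,0,0,0,0,0.75],[0.2,-0.5,0,0,0,0,0.75],[0.1,-0.2,0,0,0,0,0.75],[0,0,0,0,0,0,0.75],[0,0,0,0,0,0,0.75]],
  ],
)

```text
t: 18.82
ee_pos: [621.5, -207.6, 317.8]
orientation: [-0.525, -3.097, -0.001]
ft_force: [0.4, -0.3, 0.5]
width: 65.7
grasp_force: 0.0
```

```bash
python3 - <<'E'
from workcell import get_image
import cv2,numpy as np
T=get_image("top")["pixels"][:,:,::-1];S=get_image("side")["pixels"][:,:,::-1]
f=lambda x:cv2.resize(x,(400,400),interpolation=cv2.INTER_CUBIC)
cv2.imwrite("pics/y2.png",np.hstack([f(T[180:300,160:280]),f(S[170:290,215:335])]))
E
```

```text
(no output)
```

View pics/y2.png

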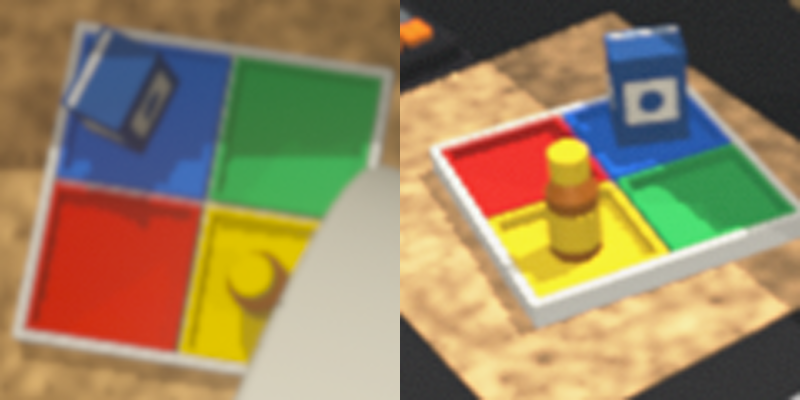

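Bottle stands mid-bay in yellow (top crop (258,280); side crop (573,200)). Now the green jar.

step_arm(
  targets=[
    [[0.02,-0.08,-0.2,0,0,0,0.75],[0,0,-0.5,0,0,0,0.75],[0,0,-0.6,0,0,0,0.75],[0,0,-0.6,0,0,0,0.75],[0,0,-0.3,0,0,0,0.75]],
  ],
)

```text
t: 19.55
ee_pos: [622.2, -212.4, 205.4]
orientation: [-0.526, -3.094, -0.001]
ft_force: [-0.4, -0.3, 0.5]
width: 66.0
grasp_force: 0.0
```

step_arm(
  targets=[
    [[0,0,-0.04,0,0,0,0.75],[0,0,0,0,0,0,0.5],[0,0,0,0,0,0,0.3],[0,0,0,0,0,0,0],[0,0,0,0,0,0,0]],
  ],
)

```text
t: 20.18
ee_pos: [623.3, -212.9, 206.7]
orientation: [0.526, 3.095, -0.0]
ft_force: [-0.1, 0.4, 6.5]
width: 43.2
grasp_force: 30.0
```

step_arm(
  targets=[
    [[0,0,0,0,0,0,0],[0,0,0,0,0,0,0],[0,0,0.1,0,0,0,0],[0,0,0.3,0,0,0,0],[0,0,0.4,0,0,0,0]],
  ],
)

```text
t: 20.8
ee_pos: [622.7, -212.7, 246.5]
orientation: [-0.526, -3.096, -0.0]
ft_force: [-0.6, 0.7, -0.9]
width: 43.6
grasp_force: 30.0
```

```bash
python3 - <<'E'
from workcell import get_image
import cv2,numpy as np
S=get_image("side")["pixels"][:,:,::-1]
cv2.imwrite("pics/g1.png",cv2.resize(S[210:410,360:560],(600,600),interpolation=cv2.INTER_CUBIC))
E
```

```text
(no output)
```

View pics/g1.png

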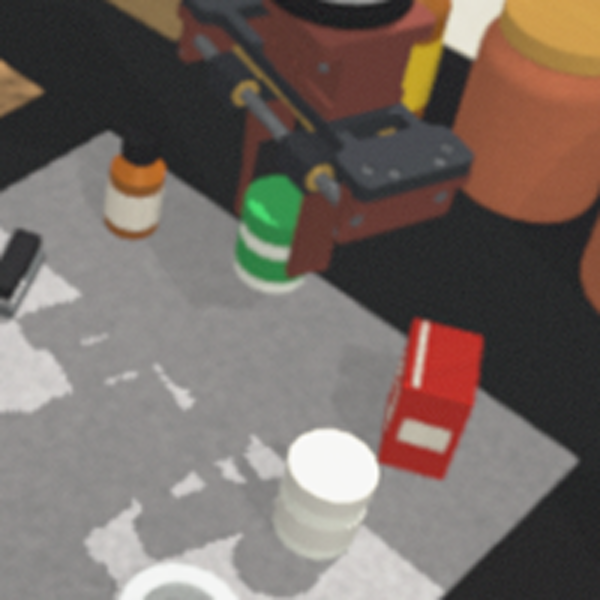

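Jar held upright (crop (272,235)); neighbours untouched. Carry to the green bay.

step_arm(
  targets=[
    [[0,0,0.6,0,0,0,0],[0,0,0.6,0,0,0,0],[-0.05,0.5,0.3,0,0,0,0],[-0.1,0.8,0,0,0,0,0],[-0.15,0.9,0,0,0,0,0]],
  ],
)

```text
t: 21.48
ee_pos: [607.2, -100.8, 321.1]
orientation: [0.528, 3.097, 0.0]
ft_force: [0.2, 0.7, -1.8]
width: 43.5
grasp_force: 30.0
```

step_arm(
  targets=[
    [[-0.15,0.9,0,0,0,0,0],[-0.15,0.9,0,0,0,0,0],[-0.15,0.9,0,0,0,0,0],[-0.15,0.9,0,0,0,0,0],[-0.1,0.6,0,0,0,0,0]],
  ],
)

```text
t: 22.1
ee_pos: [571.4, 110.1, 320.8]
orientation: [-0.524, -3.097, -0.0]
ft_force: [0.5, -0.5, -1.8]
width: 43.2
grasp_force: 30.0
```

step_arm(
  targets=[
    [[-0.03,0.4,0,0,0,0,0],[0,0.1,0,0,0,0,0],[0,0,-0.4,0,0,0,0],[0,0,-0.6,0,0,0,0],[0,0,-0.4,0,0,0,0]],
  ],
)

```text
t: 22.72
ee_pos: [571.3, 131.5, 249.5]
orientation: [-0.528, -3.096, 0.001]
ft_force: [-0.6, -0.6, -0.3]
width: 43.2
grasp_force: 30.0
```

step_arm(
  targets=[
    [[0,0,-0.2,0,0,0,0],[0,0,-0.1,0,0,0,0],[0,0,0,0,0,0,0],[0,0,0,0,0,0,0],[0,0,0,0,0,0,0]],
  ],
)

```text
t: 23.35
ee_pos: [571.6, 132.3, 236.3]
orientation: [0.526, 3.096, 0.001]
ft_force: [-0.3, 0.3, -1.1]
width: 43.5
grasp_force: 30.0
```

step_arm(
  targets=[
    [[0,0,-0.2,0,0,0,0],[0,0,-0.12,0,0,0,0],[0,0,-0.06,0,0,0,0],[0,0,-0.04,0,0,0,0],[0,0,0,0,0,0,0]],
  ],
)

```text
t: 23.98
ee_pos: [571.4, 132.3, 214.8]
orientation: [-0.526, -3.097, -0.0]
ft_force: [-1.3, -0.2, 0.7]
width: 43.4
grasp_force: 30.0
```

step_arm(
  targets=[
    [[0,0,-0.03,0,0,0,0],[0,0,0,0,0,0,0],[0,0,0,0,0,0,0.7],[0,0,0,0,0,0,0.7],[0,0,0,0,0,0,0.7]],
  ],
)

```text
t: 24.6
ee_pos: [571.4, 132.3, 213.0]
orientation: [-0.526, -3.097, 0.0]
ft_force: [0.0, -1.4, 0.6]
width: 61.4
grasp_force: 0.0
```

step_arm(
  targets=[
    [[0,0,0.3,0,0,0,0.7],[0,0,0.6,0,0,0,0.7],[0,0,0.7,0,0,0,0.8],[0,-0.3,0.5,0,0,-0.5,0.85],[0.05,-0.7,0,0,0,-0.9,0.85]],
  ],
)

```text
t: 25.22
ee_pos: [574.7, 82.8, 321.6]
orientation: [0.676, 3.063, 0.003]
ft_force: [0.3, 0.4, 0.4]
width: 74.3
grasp_force: 0.0
```

step_arm(
  targets=[
    [[0.1,-0.9,0,0,0,-1,0.85],[0.1,-0.9,0,0,0,-1,0.85],[0.1,-0.9,0,0,0,-1,0.85],[0.1,-0.9,0,0,0,-1,0.85],[0.1,-0.9,0,0,0,-1,0.85]],
  ],
)

```text
t: 25.85
ee_pos: [599.0, -144.3, 319.2]
orientation: [1.203, 2.901, 0.0]
ft_force: [0.4, 0.5, -0.4]
width: 74.4
grasp_force: 0.0
```

step_arm(
  targets=[
    [[0.1,-0.9,0,0,0,-1,0.85],[0.1,-0.9,0,0,0,-1,0.85],[0.1,-0.9,0,0,0,-1,0.85],[0.05,-0.6,0,0,0,-0.1,0.85],[0,-0.2,0,0,0,0,0.85]],
  ],
)

```text
t: 26.48
ee_pos: [616.2, -319.4, 318.9]
orientation: [1.508, 2.755, -0.0]
ft_force: [0.3, 1.6, -0.3]
width: 74.8
grasp_force: 0.0
```

```bash
python3 - <<'E'
from workcell import get_image,readout
import cv2,numpy as np
from scipy.spatial.transform import Rotation as R
o=readout.get_obs();y=R.from_rotvec(o["orientation"]).as_matrix()[:,1];print(o["ee_pos"],np.degrees(np.arctan2(y[1],y[0])),o["qpos"])
T=get_image("top")["pixels"][:,:,::-1];S=get_image("side")["pixels"][:,:,::-1]
f=lambda x:cv2.resize(x,(400,400),interpolation=cv2.INTER_CUBIC)
cv2.imwrite("pics/r1.png",np.hstack([f(T[180:300,160:280]),f(S[160:300,215:355])]))
E
```

```text
[ 616.23278809 -319.36615153  318.91790665] 32.605488424582745 [-4.95282477e-01  6.17042704e-01  1.51880777e+00 -5.67139326e-05
  1.00481438e+00 -1.06432504e+00]
```

View pics/r1.png

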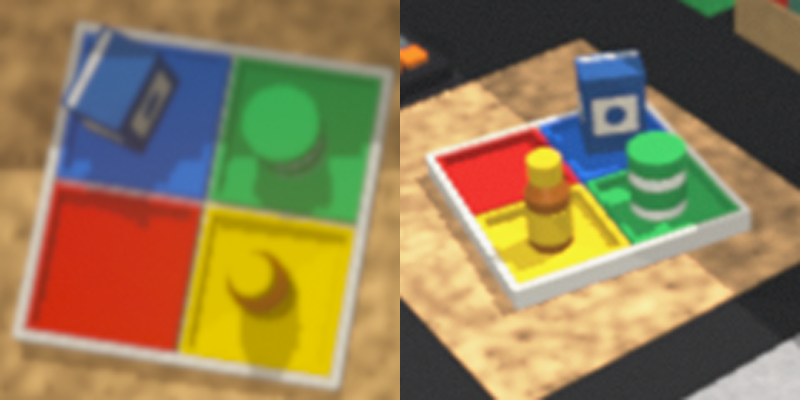

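Green jar stands mid-bay (top crop (285,130)), and bottle and blue carton are undisturbed. Now the red carton, gripped across its 50 mm.

step_arm(
  targets=[
    [[0.01,-0.12,-0.2,0,0,0,0.85],[0,0,-0.5,0,0,0,0.85],[0,0,-0.6,0,0,0,0.85],[0,0,-0.6,0,0,0,0.85],[0,0,-0.3,0,0,0,0.85]],
  ],
)

```text
t: 27.2
ee_pos: [616.4, -322.4, 205.9]
orientation: [-1.503, -2.755, -0.0]
ft_force: [-0.3, 0.5, 0.2]
width: 74.8
grasp_force: 0.0
```

step_arm(
  targets=[
    [[0,0,0,0,0,0,0.85],[0,0,0,0,0,0,0.6],[0,0,0,0,0,0,0.4],[0,0,0,0,0,0,0],[0,0,0,0,0,0,0]],
  ],
)

```text
t: 27.82
ee_pos: [617.2, -324.0, 209.3]
orientation: [1.506, 2.756, -0.0]
ft_force: [-1.1, 0.0, 5.7]
width: 50.5
grasp_force: 29.5
```

step_arm(
  targets=[
    [[0,0,0,0,0,0,0],[0,0,0,0,0,0,0],[0,0,0.1,0,0,0,0],[0,0,0.3,0,0,0,0],[0,0,0.4,0,0,0,0]],
  ],
)

```text
t: 28.45
ee_pos: [616.8, -323.7, 248.9]
orientation: [-1.506, -2.756, -0.0]
ft_force: [1.1, -0.4, -1.1]
width: 50.4
grasp_force: 29.5
```

```bash
python3 - <<'E'
from workcell import get_image
import cv2,numpy as np
S=get_image("side")["pixels"][:,:,::-1]
cv2.imwrite("pics/r2.png",cv2.resize(S[230:430,400:600],(600,600),interpolation=cv2.INTER_CUBIC))
E
```

```text
(no output)
```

View pics/r2.png

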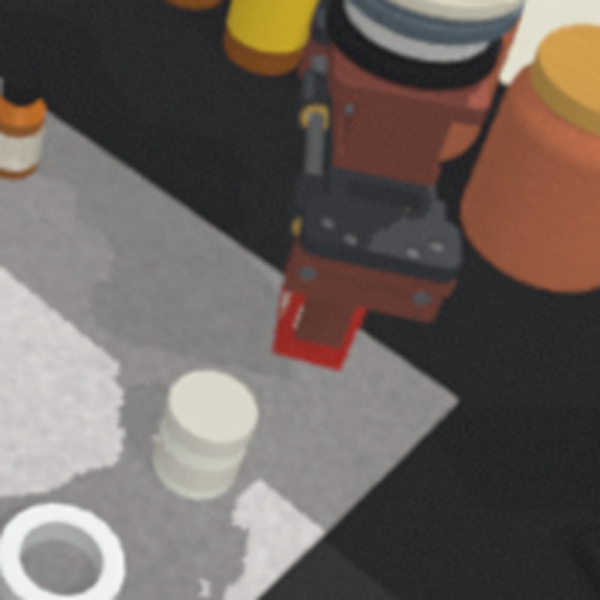

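Red carton held centred and upright (crop (320,330)); white jar untouched. Carry to the red bay.

step_arm(
  targets=[
    [[0,0,0.6,0,0,0,0],[0,0,0.6,0,0,0,0],[-0.1,0.5,0.4,0,0,0,0],[-0.2,0.8,0,0,0,0,0],[-0.2,0.9,0,0,0,0,0]],
  ],
)

```text
t: 29.12
ee_pos: [591.6, -213.1, 329.6]
orientation: [1.506, 2.754, 0.001]
ft_force: [0.1, 0.1, -1.2]
width: 50.7
grasp_force: 29.5
```

step_arm(
  targets=[
    [[-0.2,0.9,0,0,0,0,0],[-0.2,0.9,0,0,0,0,0],[-0.2,0.9,0,0,0,0,0],[-0.2,0.9,0,0,0,0,0],[-0.2,0.9,0,0,0,0,0]],
  ],
)

```text
t: 29.75
ee_pos: [541.6, 12.6, 329.3]
orientation: [1.506, 2.755, 0.002]
ft_force: [0.7, 0.3, -0.2]
width: 50.1
grasp_force: 29.5
```

step_arm(
  targets=[
    [[-0.2,0.9,0,0,0,0,0],[-0.2,0.9,0,0,0,0,0],[-0.2,0.9,0,0,0,0,0],[-0.2,0.9,0,0,0,0,0],[-0.1,0.6,0,0,0,0,0]],
  ],
)

```text
t: 30.38
ee_pos: [496.4, 223.1, 329.2]
orientation: [1.504, 2.757, 0.002]
ft_force: [0.2, 0.5, -1.5]
width: 50.7
grasp_force: 29.5
```

step_arm(
  targets=[
    [[0,0.25,0,0,0,0,0],[0,0,0,0,0,0,0],[0,0,0,0,0,0,0],[0,0,0,0,0,0,0],[0,0,0,0,0,0,0]],
  ],
)

```text
t: 31.0
ee_pos: [497.1, 233.1, 328.1]
orientation: [-1.508, -2.756, 0.0]
ft_force: [0.1, -0.2, -0.8]
width: 50.5
grasp_force: 29.5
```

step_arm(
  targets=[
    [[0,0,-0.4,0,0,0,0],[0,0,-0.6,0,0,0,0],[0,0,-0.6,0,0,0,0],[0,0,-0.3,0,0,0,0],[0,0,-0.15,0,0,0,0]],
  ],
)

```text
t: 31.62
ee_pos: [497.0, 233.6, 225.1]
orientation: [-1.506, -2.756, 0.001]
ft_force: [0.5, 0.0, -1.7]
width: 51.2
grasp_force: 29.5
```

step_arm(
  targets=[
    [[0,0,-0.08,0,0,0,0],[0,0,-0.06,0,0,0,0],[0,0,-0.03,0,0,0,0],[0,0,0,0,0,0,0],[0,0,0,0,0,0,0]],
  ],
)

```text
t: 32.25
ee_pos: [497.0, 233.8, 217.4]
orientation: [1.506, 2.757, 0.0]
ft_force: [0.9, -0.2, -1.4]
width: 50.7
grasp_force: 29.5
```

step_arm(
  targets=[
    [[0,0,-0.04,0,0,0,0],[0,0,-0.02,0,0,0,0],[0,0,0,0,0,0,0.76],[0,0,0,0,0,0,0.76],[0,0,0,0,0,0,0.76]],
  ],
)

```text
t: 32.88
ee_pos: [496.9, 233.8, 214.0]
orientation: [-1.506, -2.757, 0.0]
ft_force: [0.3, 0.5, 0.2]
width: 67.2
grasp_force: 0.0
```

step_arm(
  targets=[
    [[0,0,0.3,0,0,0,0.76],[0,0,0.6,0,0,0,0.76],[0,0,0.8,0,0,0,0.76],[0,0,0.7,0,0,0,0.76],[0,-0.4,0.2,0,0,0,0.76]],
  ],
)

```text
t: 33.5
ee_pos: [497.5, 214.1, 347.0]
orientation: [1.502, 2.756, 0.006]
ft_force: [-0.2, -0.1, -0.6]
width: 66.8
grasp_force: 0.0
```

step_arm(
  targets=[
    [[0,-0.8,0,0,0,0,0.76],[0,-0.9,0,0,0,0,0.76],[0,-0.9,0,0,0,0,0.76],[0,-0.9,0,0,0,0,0.76],[0,-0.9,0,0,0,0,0.76]],
  ],
)

```text
t: 34.12
ee_pos: [495.9, -8.5, 343.6]
orientation: [-1.506, -2.756, 0.001]
ft_force: [0.9, -0.2, 0.6]
width: 66.5
grasp_force: 0.0
```

step_arm(
  targets=[
    [[0,-0.9,0,0,0,0,0.76],[0,-0.6,0,0,0,0,0.76],[0,-0.3,0,0,0,0,0.76],[0,0,0,0,0,0,0.76],[0,0,0,0,0,0,0.76]],
  ],
)

```text
t: 34.75
ee_pos: [496.7, -95.6, 344.0]
orientation: [-1.505, -2.757, -0.0]
ft_force: [0.1, -0.1, 0.5]
width: 66.8
grasp_force: 0.0
```

```bash
python3 - <<'E'
from workcell import get_image
import cv2,numpy as np
T=get_image("top")["pixels"][:,:,::-1];S=get_image("side")["pixels"][:,:,::-1]
f=lambda x:cv2.resize(x,(400,400),interpolation=cv2.INTER_CUBIC)
cv2.imwrite("pics/end.png",np.hstack([f(T[180:300,160:280]),f(S[160:300,215:355])]))
E
```

```text
(no output)
```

View pics/end.png

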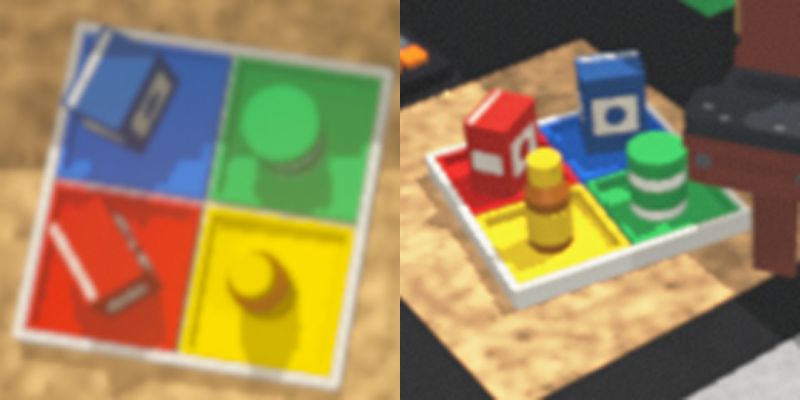

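All four stand upright in their own bays (top crop: blue (130,105), green (285,130), yellow (260,285), red (108,262)), and the arm is clear of them.

```bash
python3 -c "
from workcell import ctrl
print(ctrl.close_job())"
```

```text
the job is handed in; nothing more can be done
None
```

The job is handed in: in the last pictures the yellow-capped bottle, red carton, green-lidded jar and blue carton each stand upright in the bay of their own colour, and nothing touched the two look-alikes; the hand-in call did not report the verdict.

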